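# Set the stroke stop of a one-arm screen printing press

### The arm

A 6-joint arm with a two-finger parallel gripper is mounted at the origin on the work surface. World frame = base frame: x ahead of the robot, y to its left, z up, the work surface at z = 0. Lengths are in m, angles in rad, forces in N, time in s.
With the tool pointing down it reaches from about 0.275 to 0.825 m from the base axis. Payload 5.2 kg.
Tool frame: the origin (TCP) lies midway between the tips of the shut fingers; the grasp point (between the pads) lies 19 mm behind it; z points along the fingers, y is the line along which they close (so a half turn about z gives the same grasp; the last joint's range is limited). The gripper opens to 93 mm and grips with 3 to 60 N. Pads are 15 mm wide; open, the fingers measure 128 mm over their backs; the gripper's body (75 mm by 188 mm) begins 65 mm behind the grasp point.
Start: joints at [-0.203, 0.259, 1.535, -0, 1.348, -0.203], TCP at [0.55, 0, 0.219] pointing down, gripper open.
Joint ranges: [-3.14, 3.14], [-0.91, 2.08], [0.19, 2.58], [-1.22, 4.36], [0.22, 2.71], [-3.12, 3.12]. Speed limits (rad/s): [2.57, 2.57, 3.14, 3.14, 3.14, 3.14].

### API

Orientations are given as [roll, pitch, yaw] about the fixed x, y, z axes, in that order (R = Rz(yaw) Ry(pitch) Rx(roll)).
In Python, from workcell import bot gives the robot as it stands.
- The arm moves only by the tool jog_arm, never from a script. Its argument "increments" is text: rows parted by semicolons, each of 7 numbers parted by spaces: the opening, from -1 (shut) to 1 (fully open), then the shift along the tool's x, y, z scaled (see below), then the turn, a rotation vector about the tool's x, y, z scaled (see below). A call has 1 to 10 rows; each row shifts and turns the commanded pose from where the row before left it, along the tool's axes as they then stand; what a row does not reach is not made up. The controller multiplies each number of a shift by 800 mm and each number of a turn by pi rad. A row lasts 1/8 s, in which the tool goes at most 62.5 mm and 10.7 degrees, less where a joint would pass 70% of its speed; a pose out of reach is approached as far as the arm can. A call with a number of a shift or a turn outside -1 to 1 is refused whole. A call with a gripper value outside its range is refused whole. The fingers move at their own pace and stop on an object; the grip force is fixed at half the most. Time passes only in rows, so rows that do not move let the fingers close. It gives the time, the measured TCP pose, the force, the opening and the grip force at its end, in the units of the state.
- bot.sense(): the state, without advancing time (a new reading comes with each control period).
- bot.grab_frame(name): name is "scene" or "side" or "wrist"; returns (picture, depth): 384x512x3 uint8, red, green, blue; 384x512 float32, m along the optical axis (not along the pixel's ray), 0 where there is no reading.
- bot.camera_model(name): a dict with "intrinsics" (3x3 intrinsics, pixels), "rvec" (rotation vector, rad) and "tvec" (3), from world to camera coordinates, as OpenCV has them; the wrist camera has in their place "mount" (4x4, takes a point from camera to tool coordinates, whose origin is the TCP and whose axes are the flange's). Camera axes: x right, y down, z forward; pixel columns grow to the right and rows downward; lengths in m; the calibration is good to about 2 mm. A picture is of the moment at which its call begins: read the wrist's pose just before it. camera_model takes no time and is no camera call.
- bot.finish_job(): hands the job in; it is judged then, once.
The state is a dict: "t": time; "qpos": joint angles; "qd": joint speeds; "joint_efforts": joint torques, N m; "tcp_pos": TCP position; "tcp_rot": TCP orientation; "ft_force": force on the tool from outside, world axes, zero at the start; "moment": the same for the moment, N m; "opening": finger opening in m; "grip_force": force on a finger pad.
Only numpy, scipy, OpenCV 4.12 (cv2) and the standard library are available. Lean on these libraries where they do the work, as an engineer would, in place of code of your own. Each camera call takes 0.05 s, during which the arm holds its last target. There are 200 camera calls.

### The job

The squeegee carriage is parked where the print stroke must end. Undo the thumb screw of the stop collar on its left until the collar runs free, slide the collar along the guide rod gently up to the carriage until it just bears on the rubber bump stop, with no more than a few newtons, and with it bearing there do the thumb screw up finger-tight again. Do not ram or shift the carriage, never drag the collar with its screw still biting, and leave the jars and the other things about where they are.

Things in the scene. Friction and masses are not known exactly. Their poses are not given: they have to be found in the camera images.
- press: the press: 460 x 700 x 18 mm plywood board fixed to the table; origin at the centre of its underside, x away from the robot, y to the left along the guide rod, z up. Beyond the rod lies the screen, an aluminium frame, top 48 mm above the table. A second, like collar at the right end of the rod is already set and needs nothing
- rod_mid (a point): middle of the guide rod, on its axis: round steel, 20 mm in diameter, along the press's y, axis 78 mm above the table, between two aluminium pedestals centred 310 mm to the left and right, each 44 x 30 mm and 96 mm tall
- carriage: squeegee carriage: aluminium block round the rod, 60 mm across the rod, 90 mm along it, 40 mm tall, with an arm (top 44 mm above the rod axis) that holds a squeegee over the screen. Origin at its centre, on the rod axis; axes as the press. Friction holds it where it stands; a push of about 7 N along the rod starts it sliding
- carriage_face (a point): centre of the carriage's left (+y) face, on the rod axis. A bump stop stands out of it round the rod: a threaded steel sleeve with a soft rubber head 34 mm across. The head's end is 12 to 42 mm out from the face, as the sleeve happens to be screwed in (not measured). The rubber gives about 1 mm for 4 N
- collar: stop collar, left of the carriage: plain steel ring round the rod, 40 mm in diameter, 24 mm along the rod, keyed so that it slides but does not turn. Origin at its centre, on the rod axis; axes as the press. Screw loose: it slides with about 2 N of friction and stays where it is left; screw tight: locked. It starts 30 to 280 mm clear of the bump stop
- screw_head (a point): centre of the knurled round head of the thumb screw, upright on the collar's middle: head 27 mm in diameter, 18 mm tall, its centre 48 mm above the rod axis, on a 10 mm neck; 19 mm free between head and collar (collar top 20 mm above the rod axis). It can be gripped at any yaw, and held to slide the collar
- screw (a joint): angle of the thumb screw, rad. 0: its tip just meets the rod. Negative: tight (clockwise seen from above tightens). Positive: loose, tip off the rod (anticlockwise from above loosens). It starts tight, between -1.0 and -0.6; finger-tight is about -0.6 or tighter. Thread 4 mm a turn (quick-acting)
- jar_small: low ink jar, 72 mm across, 85 mm tall, on the press board beside the screen, to be left alone; origin at its underside
- jar_red: ink jar, 84 mm across, 125 mm tall, on the table, to be left alone; origin at its underside
- jar_blue: ink jar, 84 mm across, 125 mm tall, on the table, to be left alone; origin at its underside
- jar_yellow: ink jar, 84 mm across, 125 mm tall, on the table, to be left alone; origin at its underside
- tape_roll: roll of masking tape lying flat, 96 mm across, 24 mm tall, on the press board under or near the guide rod, to be left alone; origin at its underside
- ink_knife: ink knife (spatula) lying on the table in front of the press, to be left alone; origin at its underside
- spare_squeegee: spare hand squeegee, 220 x 96 x 26 mm, lying flat on the table, to be left alone; origin at its underside
- tub: small open plastic tub, 100 mm across, 70 mm tall, on the table, to be left alone; origin at its underside

How it is judged:
On the way, in this order (a step that is already met when the one before it is completed fails the run):
1. the collar's screw is undone, its tip off the rod (value of joint screw above 0.1 rad), for 0.2 s.
2. the loose collar bears on the carriage's bump stop (value of joint screw above 0 rad and contact force between collar and carriage above 0.5 N), for 0.2 s.
At the end, for the whole second after the job is handed in: the thumb screw is tight (its joint below -0.4 rad), the collar rests locked against the bump stop, bearing on it with 0.3 to 5 N, and the carriage is within 2 mm of where it was parked (value of joint screw below -0.4 rad and contact force between collar and carriage between 0.3 and 5 N and distance of carriage from where it was at the start of the episode below 0.002 m and linear speed of collar below 0.003 m/s); the robot touches nothing.
It fails at once if the carriage is shifted by more than 2 mm (distance of carriage from where it was at the start of the episode above 0.002 m).
It fails at once if the collar is pressed on the carriage with more than 12 N (contact force between collar and carriage above 12 N).
It fails at once if the collar is dragged along the rod with its screw biting (value of joint screw below -0.15 rad and linear speed of collar above 0.03 m/s).
It fails at once if a jar or another bystander is moved by more than 3 cm (distance of any of jar_small, jar_red, jar_blue, jar_yellow, tape_roll, ink_knife, spare_squeegee, tub from where it was at the start of the episode above 0.03 m).
It also fails if it takes over 67 s, if anything falls off the work surface, if the arm or the gripper's body presses on something with over 40 N, if the wrist force passes 120 N, or if a joint passes its speed limit or range.

## Working session

There is one attempt and no reset: what is moved stays moved. The work goes in short steps, Python scripts to look and compute and a tool call to move; the robot and the scene stay as the last step left them, time stands still between calls to the robot, and variables do not carry over. Pictures are saved under pics/ and viewed, at most 10 in all, crops included, and the job is handed in when it is done.

Besides the shell and the picture viewer there is one more tool, called by a JSON object that holds its "name" and its "arguments". jog_arm: Moves the arm, as the interface text tells. Its arguments: {"type":"object","properties":{"increments":{"type":"string"}},"required":["increments"]}

```bash
mkdir -p pics; ls; cat > h.py <<'E'
import numpy as np,cv2
from workcell import bot
from scipy.spatial.transform import Rotation as R
def cam(n,s=None):
    m=bot.camera_model(n);K=np.array(m["intrinsics"])
    if "mount" in m:
        s=s or bot.sense();T=np.eye(4);T[:3,:3]=R.from_euler('xyz',s["tcp_rot"]).as_matrix();T[:3,3]=s["tcp_pos"]
        return K,T@np.array(m["mount"])
    T=np.eye(4);T[:3,:3]=cv2.Rodrigues(np.array(m["rvec"],float))[0];T[:3,3]=np.ravel(m["tvec"])
    return K,np.linalg.inv(T)
def grab(n):
    K,T=cam(n);p,d=bot.grab_frame(n);return p,d,K,T
def cloud(d,K,T):
    v,u=np.indices(d.shape);P=np.stack([(u-K[0,2])/K[0,0]*d,(v-K[1,2])/K[1,1]*d,d],-1)
    return P@T[:3,:3].T+T[:3,3]
def save(n,p,f=1):
    cv2.imwrite(f"pics/{n}.png",cv2.resize(p[...,::-1],None,fx=f,fy=f,interpolation=cv2.INTER_CUBIC))
E
python3 - <<'E'
from h import *
for n in("scene","side"):
    p,d,K,T=grab(n);save(n,p,1.5);np.savez(n,p=p,d=d,K=K,T=T);print(n,T[:3,3],T[:3,2])
s=bot.sense();print(s)
E
```

```text
pics
scene [1.66476019 0.91948261 1.07321566] [-0.66063977 -0.51795335 -0.5433962 ]
side [ 0.2202768  -0.90121918  1.06363452] [ 0.1991509   0.66124334 -0.72325387]
{'t': 0.1, 'qpos': array([-2.02842980e-01,  2.59278099e-01,  1.53597592e+00,  1.20649377e-06,
        1.34801567e+00, -2.02827046e-01]), 'qd': array([ 4.41060881e-04, -5.35977913e-04, -4.22766352e-03, -8.40628466e-05,
       -1.61747189e-03,  2.91880235e-04]), 'joint_efforts': array([ 2.99393134e-03, -4.38208973e+01, -2.84642941e+01,  7.21958186e-02,
        3.61894083e-02, -1.01468524e-04]), 'tcp_pos': array([5.49499604e-01, 1.03195843e-04, 2.17895646e-01]), 'tcp_rot': array([-3.13995024e+00, -3.38971879e-04,  1.57077985e+00]), 'ft_force': array([-0.54459003,  0.30098879, -0.25516625]), 'moment': array([ 0.00317984, -0.03598798,  0.05961874]), 'grip_force': 0.0, 'opening': 0.09333331443762019}
```

View pics/scene.png

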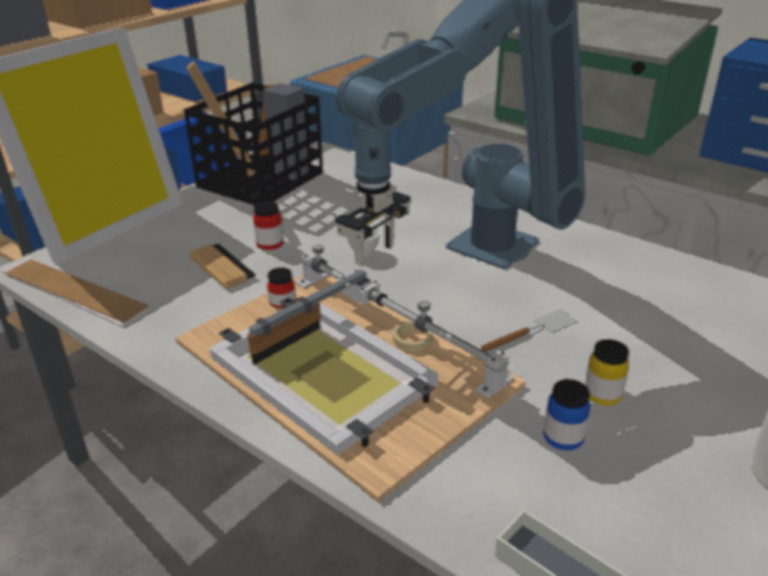

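View pics/side.png

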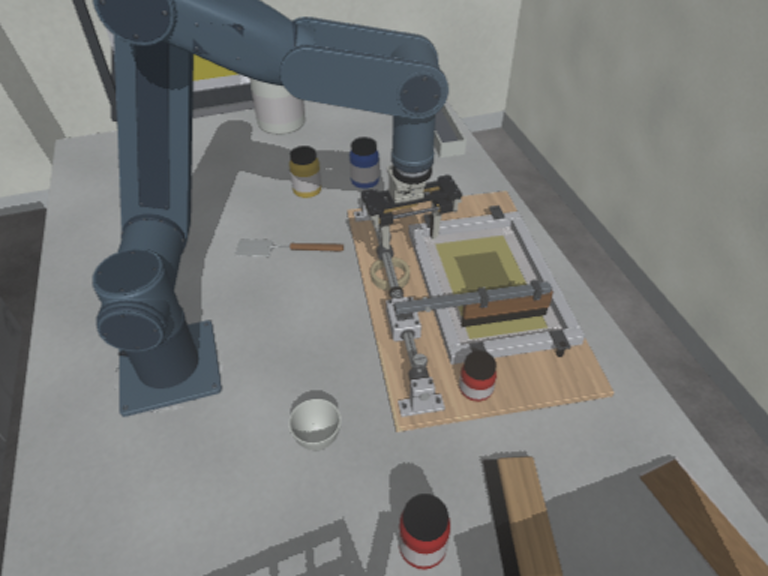

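The scene view shows the collar's screw head at about (424,308), the carriage at (358,287), the left pedestal at (495,370) and the right collar at (318,255), all in 1.5x pixels. Next I'll get positions from depth.

```bash
python3 - <<'E'
from h import *
z=np.load("scene.npz");P=cloud(z['d'],z['K'],z['T'])
for n,(u,v) in dict(head=(424,306),neck=(424,318),collar=(422,324),pedL=(494,358),carr=(355,283),rodA=(460,342),rodB=(400,309),bump=(376,297),pedR=(310,262),headR=(319,250)).items():
    print(n,P[int(v/1.5)-1:int(v/1.5)+2,int(u/1.5)-1:int(u/1.5)+2].reshape(-1,3)[[1,4,7]].round(4).tolist())
# rod points
m=(abs(P[...,2]-.085)<.006); vs,us=np.where(m&(P[...,0]>.3)&(P[...,0]<.8)&(abs(P[...,1])<.45))
Q=P[vs,us]; 
hm=(P[...,2]>.118)&(P[...,2]<.14)&(P[...,0]>.3)&(P[...,0]<.8)&(abs(P[...,1])<.45)
H=P[hm]
for y in np.arange(-.4,.45,.02):
    a=H[abs(H[:,1]-y)<.01];b=Q[abs(Q[:,1]-y)<.01]
    print(round(y,2),len(a),a[:,0].min().round(3) if len(a) else'',np.median(a[:,0]).round(3) if len(a) else '',' rod',len(b),np.median(b[:,0]).round(3) if len(b) else '')
p=z['p'][150:270,190:350];save("c1",p,5)
E
```

```text
head [[0.5435, 0.135, 0.1369], [0.5482, 0.1384, 0.1367], [0.5452, 0.1364, 0.1301]]
neck [[0.5415, 0.1343, 0.102], [0.5455, 0.1372, 0.1013], [0.5451, 0.1371, 0.0968]]
collar [[0.5527, 0.1384, 0.0932], [0.5531, 0.1388, 0.0894], [0.5579, 0.1422, 0.0894]]
pedL [[0.565, 0.3371, 0.1004], [0.575, 0.3427, 0.1053], [0.5767, 0.3439, 0.103]]
carr [[0.5385, -0.0759, 0.1176], [0.5397, -0.075, 0.1143], [0.5248, -0.0884, 0.097]]
rodA [[0.551, 0.2404, 0.0875], [0.5566, 0.2441, 0.0884], [0.5581, 0.2452, 0.0856]]
rodB [[0.5307, 0.0565, 0.0887], [0.5325, 0.058, 0.0859], [0.5346, 0.0596, 0.0834]]
bump [[0.5251, -0.0214, 0.0885], [0.5335, -0.0145, 0.0913], [0.5322, -0.0157, 0.0858]]
pedR [[0.5081, -0.2569, 0.0975], [0.5094, -0.256, 0.0938], [0.5054, -0.2605, 0.0856]]
headR [[0.4958, -0.2331, 0.1363], [0.5009, -0.2285, 0.1358], [0.4956, -0.2341, 0.1269]]
-0.4 0    rod 0 
-0.38 0    rod 0 
-0.36 0    rod 0 
-0.34 0    rod 0 
-0.32 0    rod 0 
-0.3 0    rod 1 0.503
-0.28 0    rod 9 0.508
-0.26 1 0.488 0.488  rod 21 0.635
-0.24 29 0.482 0.497  rod 44 0.614
-0.22 12 0.484 0.491  rod 26 0.501
-0.2 0    rod 14 0.5
-0.18 0    rod 16 0.501
-0.16 0    rod 13 0.506
-0.14 3 0.794 0.795  rod 3 0.507
-0.12 84 0.593 0.746  rod 4 0.79
-0.1 199 0.49 0.669  rod 107 0.718
-0.08 96 0.492 0.556  rod 11 0.542
-0.06 0    rod 9 0.538
-0.04 0    rod 33 0.523
-0.02 0    rod 12 0.526
0.0 0    rod 29 0.525
0.02 0    rod 14 0.527
0.04 0    rod 18 0.53
0.06 0    rod 19 0.532
0.08 0    rod 22 0.534
0.1 0    rod 19 0.535
0.12 17 0.524 0.539  rod 11 0.55
0.14 39 0.522 0.539  rod 31 0.543
0.16 0    rod 25 0.543
0.18 0    rod 22 0.545
0.2 0    rod 21 0.548
0.22 0    rod 25 0.551
0.24 0    rod 24 0.553
0.26 0    rod 24 0.555
0.28 0    rod 24 0.557
0.3 0    rod 26 0.56
0.32 0    rod 19 0.561
0.34 0    rod 14 0.58
0.36 0    rod 39 0.567
0.38 0    rod 0 
0.4 0    rod 0 
0.42 0    rod 0 
0.44 0    rod 0
```

View pics/c1.png

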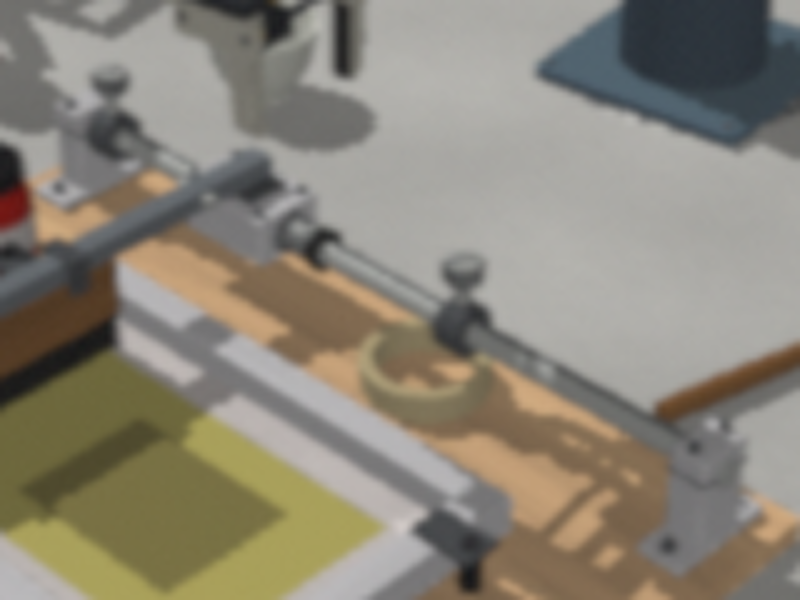

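The crop shows the collar head at (463,268), the black rubber bump at (322,247) and the carriage face at about (285,230). The rod yaw is about -0.119 and the head is near (0.540,0.135). I'll move above the head and look from close.

{"name": "jog_arm", "arguments": {"increments": "1 0.05 -0.004 0 0 0 0.02; 1 0.05 -0.004 0 0 0 0.018; 1 0.05 -0.004 0 0 0 0; 1 0.02 0 0 0 0 0; 1 0 0 0 0 0 0; 1 0 0 0 0 0 0"}}

```text
t: 0.85
tcp_pos: [0.5497, 0.135, 0.2184]
tcp_rot: [-3.141, 0.001, 1.451]
ft_force: [0.3, 1.0, -0.6]
opening: 0.093
grip_force: 0.0
```

```bash
python3 - <<'E'
from h import *
p,d,K,T=grab("wrist");s=bot.sense();print(s["t"],s["tcp_pos"],s["tcp_rot"],s["qpos"],s["ft_force"]);save("w1",p,1.5);np.savez("w1",p=p,d=d,K=K,T=T)
P=cloud(d,K,T);u=np.array([np.sin(.119),np.cos(.119)]);n=np.array([u[1],-u[0]])
Q=P[d>0];
H=Q[(Q[:,2]>.128)&(Q[:,2]<.142)];print(len(H),H.min(0),H.max(0),np.median(H,0))
print((T[:3,3],T[:3,2]))
S=Q[(Q[:,2]>.06)&(Q[:,2]<.12)];l=S[:,:2]@u;t=S[:,:2]@n
print(np.c_[H[:,:2]@u].min(),np.c_[H[:,:2]@u].max())
for a in np.arange(-.02,.34,.005):
    k=abs(l-a)<.0025
    if k.any(): print(round(a,3),k.sum(),S[k,2].max().round(4),t[k].min().round(3),t[k].max().round(3))
E
```

```text
0.9 [0.5496929  0.13487934 0.21848143] [-3.14130260e+00  6.06715024e-04  1.45027361e+00] [ 4.39500432e-02  2.87731849e-01  1.49586778e+00 -5.63705271e-04
  1.35837854e+00  1.64591796e-01] [ 0.60447956 -0.1427438  -0.58245123]
951 [0.52100954 0.1164854  0.12802521] [0.54942815 0.14540344 0.13614148] [0.53563508 0.13216225 0.13398166]
(array([0.55991697, 0.21745452, 0.38400236]), array([-0.03591846, -0.29600353, -0.95451127]))
0.17921734988479743 0.20809295125015156
-0.02 136 0.1038 0.487 0.653
-0.015 1540 0.1099 0.487 0.684
-0.01 322 0.1144 0.488 0.682
-0.005 330 0.116 0.486 0.571
0.0 272 0.1045 0.487 0.546
0.005 159 0.102 0.487 0.546
0.01 217 0.1028 0.487 0.546
0.015 257 0.1038 0.487 0.546
0.02 180 0.0988 0.487 0.546
0.055 12 0.0862 0.5 0.533
0.06 231 0.0907 0.5 0.533
0.065 78 0.089 0.506 0.526
0.07 78 0.0892 0.506 0.526
0.075 76 0.0895 0.507 0.526
0.08 82 0.0892 0.507 0.526
0.085 75 0.0888 0.507 0.526
0.09 82 0.0896 0.507 0.526
0.095 81 0.0891 0.507 0.526
0.1 78 0.089 0.507 0.526
0.105 85 0.0887 0.507 0.526
0.11 78 0.0886 0.507 0.526
0.115 92 0.0887 0.506 0.526
0.12 91 0.0897 0.506 
[... 454 characters left out ...]
0.0898 0.507 0.525
0.22 112 0.089 0.507 0.525
0.225 113 0.0893 0.507 0.525
0.23 114 0.0893 0.507 0.525
0.235 122 0.0892 0.506 0.525
0.24 118 0.0894 0.506 0.525
0.245 128 0.0889 0.506 0.525
0.25 130 0.0893 0.506 0.525
0.255 123 0.0896 0.507 0.525
0.26 127 0.0891 0.507 0.525
0.265 129 0.0888 0.507 0.526
0.27 129 0.0892 0.506 0.526
0.275 138 0.0893 0.506 0.526
0.28 155 0.0896 0.506 0.526
0.285 137 0.0894 0.507 0.526
0.29 137 0.0895 0.507 0.526
0.295 137 0.0906 0.507 0.526
0.3 154 0.0893 0.507 0.526
0.305 146 0.0888 0.506 0.526
0.31 160 0.0892 0.506 0.526
0.315 151 0.0898 0.506 0.526
0.32 162 0.0899 0.507 0.526
0.325 161 0.0892 0.507 0.526
0.33 163 0.0894 0.507 0.526
0.335 169 0.0896 0.506 0.526
```

View pics/w1.png

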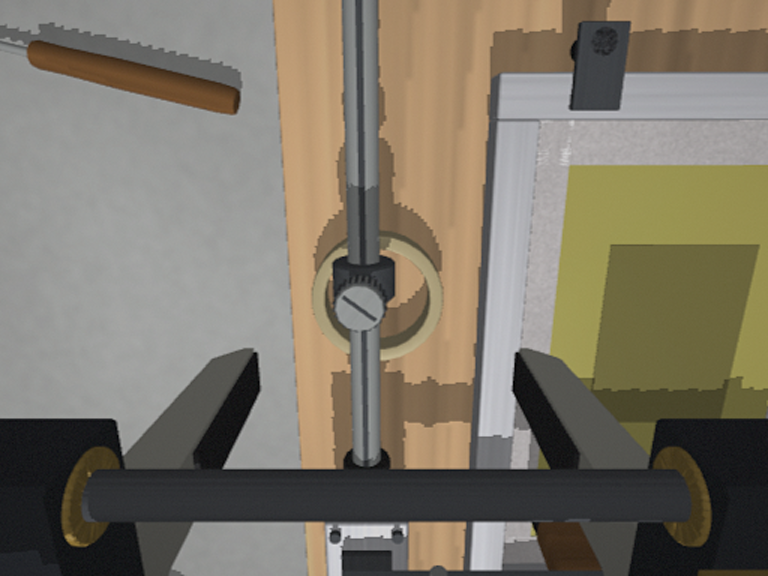

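The close view shows the screw head centred at (360,308), the rubber head at about (367,462), and the tool aligned with the rod. The head is at (0.535,0.131) and the gap is about 119 mm. I'll descend and grip.

{"name": "jog_arm", "arguments": {"increments": "0.5 -0.007 -0.0174 0 0 0 0; 0.3 0 0 0.045 0 0 0; 0.2 0 0 0.05 0 0 0; 0.2 0 0 0.042 0 0 0; 0.2 0 0 0 0 0 0; 0.2 0 0 0 0 0 0; -1 0 0 0 0 0 0; -1 0 0 0 0 0 0; -1 0 0 0 0 0 0; -1 0 0 0 0 0 0"}}

```text
t: 2.15
tcp_pos: [0.535, 0.1323, 0.1096]
tcp_rot: [3.141, -0.0, 1.452]
ft_force: [-1.5, 0.4, 4.0]
opening: 0.0272
grip_force: 30.0
```

Gripped (27.2 mm). Now I'll loosen it, following the thread lift.

{"name": "jog_arm", "arguments": {"increments": "-1 0 0 -0.000125 0 0 -0.05; -1 0 0 -0.000125 0 0 -0.05; -1 0 0 -0.000125 0 0 -0.05; -1 0 0 -0.000125 0 0 -0.05; -1 0 0 -0.000125 0 0 -0.05; -1 0 0 -0.000125 0 0 -0.05; -1 0 0 -0.000125 0 0 -0.05; -1 0 0 -0.000125 0 0 -0.05; -1 0 0 -0.000125 0 0 -0.05; -1 0 0 -0.000125 0 0 -0.05"}}

```text
t: 3.4
tcp_pos: [0.5341, 0.1319, 0.1102]
tcp_rot: [-3.141, -0.002, 3.028]
ft_force: [-3.9, -0.6, 5.1]
opening: 0.027
grip_force: 30.0
```

{"name": "jog_arm", "arguments": {"increments": "-1 0 0 0 0 0 0; -1 0 0 0 0 0 0"}}

```text
t: 3.65
tcp_pos: [0.5342, 0.132, 0.1102]
tcp_rot: [-3.141, -0.002, 3.02]
ft_force: [-3.1, -2.2, 5.6]
opening: 0.0267
grip_force: 30.0
```

```bash
python3 - <<'E'
from h import *
p,d,K,T=grab("wrist");s=bot.sense();print(s["t"],s["tcp_pos"],s["tcp_rot"],s["qpos"],s["ft_force"],s["moment"]);save("w2",p,1.5)
E
```

```text
3.7 [0.53416861 0.13200632 0.11022365] [-3.14083141e+00 -1.73767944e-03  3.01959090e+00] [ 3.98378117e-02  3.56380163e-01  1.68125547e+00 -5.27285397e-04
  1.10579471e+00 -1.40872054e+00] [-4.37996623 -1.0841581   5.80732562] [-0.13487681  0.72600463  0.03285317]
```

View pics/w2.png

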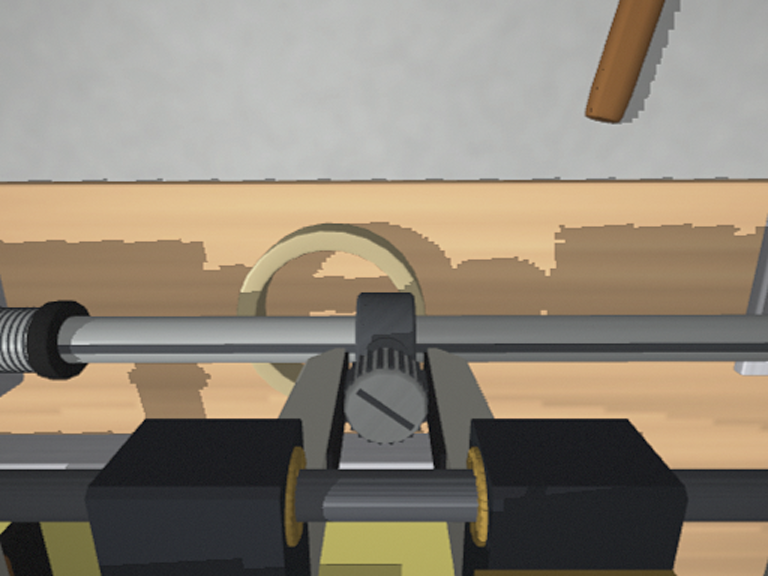

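The slot kept its angle relative to the tool, about 36° in both views, so the screw turned a full 1.57 rad and is loose. The bump stop is clearly visible at (60,340). I'll slide toward it by about 90 mm of the estimated 119 mm.

{"name": "jog_arm", "arguments": {"increments": "-1 0.0006 0 -0.0008 0 0 0; -1 0 -0.006 0 0 0 0; -1 0 -0.0125 0 0 0 0; -1 0 -0.0125 0 0 0 0; -1 0 -0.0125 0 0 0 0; -1 0 -0.0125 0 0 0 0; -1 0 -0.0125 0 0 0 0; -1 0 -0.0125 0 0 0 0; -1 0 -0.006 0 0 0 0; -1 0 0 0 0 0 0"}}

```text
t: 4.95
tcp_pos: [0.5258, 0.0622, 0.1104]
tcp_rot: [-3.14, -0.001, 3.022]
ft_force: [-4.3, -2.3, -4.6]
opening: 0.0266
grip_force: 30.0
```

{"name": "jog_arm", "arguments": {"increments": "-1 0 -0.0125 0 0 0 0; -1 0 -0.006 0 0 0 0; -1 0 -0.003 0 0 0 0; -1 0 0 0 0 0 0; -1 0 0 0 0 0 0"}}

```text
t: 5.58
tcp_pos: [0.5239, 0.0458, 0.1104]
tcp_rot: [-3.141, -0.001, 3.022]
ft_force: [-6.0, -0.1, -8.7]
opening: 0.0268
grip_force: 30.0
```

```bash
python3 - <<'E'
from h import *
p,d,K,T=grab("wrist");s=bot.sense();u=np.array([np.sin(.119),np.cos(.119)]);n=np.array([u[1],-u[0]])
print(s["t"],s["tcp_pos"],s["tcp_rot"],"l,t",s["tcp_pos"][:2]@u,s["tcp_pos"][:2]@n,"F along,cross,z",s["ft_force"][:2]@u,s["ft_force"][:2]@n,s["ft_force"][2]);save("w3",p,1.5)
P=cloud(d,K,T);l=P[...,:2]@u;t=P[...,:2]@n
m=(d>0)&(P[...,2]>.06)&(P[...,2]<.1)&(abs(t-.516)<.019)
for a in np.arange(0,.12,.002):
    k=m&(abs(l-a)<.001)
    if k.any():print(round(a,3),k.sum(),t[k].min().round(4),t[k].max().round(4),P[k][:,2].max().round(4))
E
```

```text
5.625 [0.52390398 0.04581138 0.11039345] [-3.14084037e+00 -9.41562739e-04  3.02244801e+00] l,t 0.10768492474857934 0.5147601582889211 F along,cross,z -1.1912970348084895 -4.327033814303513 -8.290292462623922
0.0 197 0.4973 0.5349 0.0994
0.002 206 0.4971 0.5347 0.0992
0.004 188 0.4974 0.5348 0.099
0.006 202 0.4984 0.535 0.0997
0.008 178 0.4996 0.5348 0.0998
0.01 201 0.4993 0.5342 0.0998
0.012 191 0.4979 0.5341 0.0996
0.014 202 0.4973 0.5347 0.0994
0.016 209 0.497 0.5347 0.0993
0.018 215 0.4973 0.5349 0.0987
0.02 521 0.497 0.535 0.0988
0.022 330 0.4972 0.5349 0.0974
0.024 277 0.4998 0.5318 0.0943
0.026 139 0.5021 0.5289 0.0917
0.028 152 0.5018 0.529 0.0922
0.03 131 0.5016 0.529 0.0924
0.032 145 0.5016 0.5277 0.0925
0.034 156 0.5016 0.529 0.0927
0.036 134 0.5016 0.527 0.0919
0.038 140 0.5021 0.5292 0.0924
0.04 153 0.5016 0.5286 0.0927
0.042 137 0.5018 0.5282 0.0923
0.044 137 0.5022 0.5285 0.0923
0.046 155 0.5017 0.5292 0.0921
0.048 140 0.5016 0.528 0.0922
0.05 108 0.5019 0.5261 0.0922
0.052 116 0.4989 0.5307 0.0954
0.054 173 0.4989 0.5311 0.0954
0.056 175 0.4987 0.531 0.0961
0.058 180 0
[... 205 characters left out ...]
 104 0.5057 0.5245 0.0885
0.074 99 0.5056 0.5229 0.0889
0.076 89 0.5058 0.5207 0.0897
0.078 93 0.5054 0.5197 0.0888
0.08 84 0.5054 0.5187 0.0889
0.082 80 0.5056 0.5183 0.0888
0.084 75 0.5054 0.5167 0.089
0.086 74 0.5052 0.516 0.0888
0.088 77 0.5053 0.5158 0.0885
0.09 69 0.5054 0.5173 0.0885
0.092 90 0.5054 0.5241 0.089
0.094 88 0.5055 0.5229 0.089
0.096 108 0.4971 0.5179 0.098
0.098 114 0.497 0.5148 0.0982
0.1 126 0.497 0.514 0.0995
0.102 96 0.4971 0.512 0.099
0.104 126 0.497 0.5118 0.0993
0.106 91 0.4972 0.5106 0.0995
0.108 96 0.497 0.5109 0.0998
0.11 123 0.497 0.5116 0.0991
0.112 97 0.4971 0.5121 0.0995
0.114 125 0.497 0.5138 0.1
0.116 113 0.4971 0.5142 0.0983
0.118 114 0.497 0.5161 0.0983
```

View pics/w3.png

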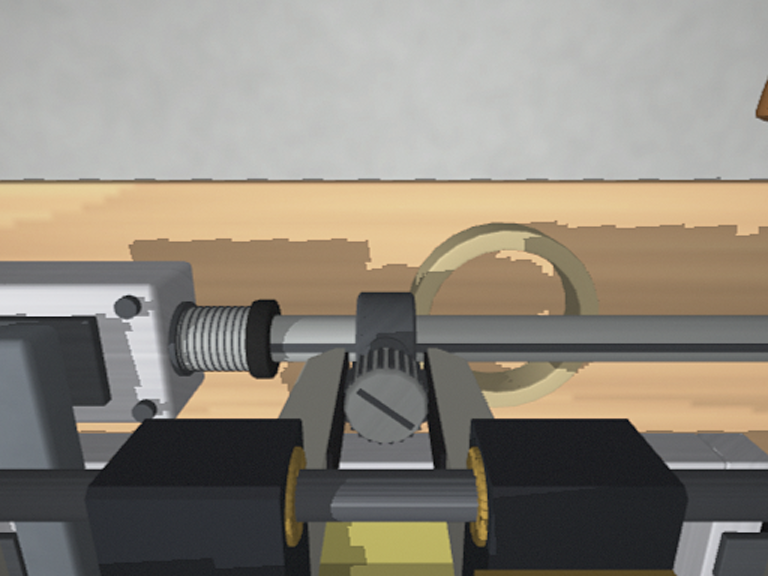

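The gap is about 34 mm: the collar face is at l≈0.095 and the bump end at l≈0.061. The thread runs from the face at (190,335) to the rubber at (263,338). I'll relax the cross and vertical loads, advance 28 mm, then creep.

{"name": "jog_arm", "arguments": {"increments": "-1 0.0006 0 0.0005 0 0 0; -1 0 -0.006 0 0 0 0; -1 0 -0.0125 0 0 0 0; -1 0 -0.0125 0 0 0 0; -1 0 -0.004 0 0 0 0; -1 0 0 0 0 0 0; -1 0 0 0 0 0 0; -1 0 0 0 0 0 0"}}

```text
t: 6.62
tcp_pos: [0.5206, 0.018, 0.1104]
tcp_rot: [-3.141, 0.0, 3.022]
ft_force: [-4.5, -1.5, -5.6]
opening: 0.0268
grip_force: 30.0
```

```bash
cat >> h.py <<'E'
u=np.array([np.sin(.119),np.cos(.119)]);n=np.array([u[1],-u[0]])
def rep():
    s=bot.sense();f=s["ft_force"];p=s["tcp_pos"];print("t %.2f l %.5f t %.5f z %.5f yaw %.4f F l %.2f t %.2f z %.2f"%(s["t"],p[:2]@u,p[:2]@n,p[2],s["tcp_rot"][2],f[:2]@u,f[:2]@n,f[2]),"M",s["moment"].round(3))
E
python3 -c "from h import *;rep()"
```

```text
t 6.62 l 0.07970 t 0.51475 z 0.11035 yaw 3.0224 F l -2.07 t -4.26 z -5.64 M [-0.179  0.736  0.007]
```

{"name": "jog_arm", "arguments": {"increments": "-1 0 -0.0012 0 0 0 0; -1 0 -0.0012 0 0 0 0; -1 0 0 0 0 0 0; -1 0 0 0 0 0 0"}}

```text
t: 7.12
tcp_pos: [0.5204, 0.0167, 0.1104]
tcp_rot: [3.141, 0.0, 3.022]
ft_force: [-4.1, 1.8, -5.4]
opening: 0.0268
grip_force: 30.0
```

```bash
python3 -c "from h import *;rep()"
```

```text
t 7.12 l 0.07839 t 0.51472 z 0.11038 yaw 3.0223 F l 1.27 t -4.27 z -5.35 M [0.649 0.611 0.006]
```

{"name": "jog_arm", "arguments": {"increments": "-1 0 -0.0012 0 0 0 0; -1 0 0 0 0 0 0; -1 0 0 0 0 0 0; -1 0 0 0 0 0 0"}}

```text
t: 7.62
tcp_pos: [0.5202, 0.0155, 0.1103]
tcp_rot: [-3.142, 0.0, 3.022]
ft_force: [-3.1, 2.2, -4.9]
opening: 0.0267
grip_force: 30.0
```

```bash
python3 -c "
from h import *;rep()
p,d,K,T=grab('wrist');save('w4',p[150:300,50:350],2.6)"
```

```text
t 7.62 l 0.07711 t 0.51469 z 0.11034 yaw 3.0222 F l 1.81 t -3.39 z -4.88 M [0.595 0.52  0.03 ]
```

View pics/w4.png

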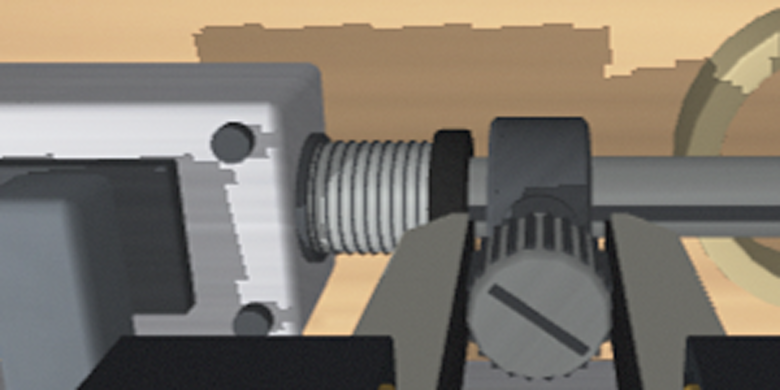

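Rubber edge is at x≈472 and collar edge at 489, so about 4 mm remains. The free sliding force is about 1.5–2 N. Creeping on.

{"name": "jog_arm", "arguments": {"increments": "-1 0 -0.0015 0 0 0 0; -1 0 -0.0015 0 0 0 0; -1 0 0 0 0 0 0; -1 0 0 0 0 0 0; -1 0 0 0 0 0 0"}}

```text
t: 8.3
tcp_pos: [0.5199, 0.0129, 0.1103]
tcp_rot: [-3.141, 0.0, 3.022]
ft_force: [-4.0, 0.5, -4.7]
opening: 0.0268
grip_force: 30.0
```

```bash
python3 -c "from h import *;rep()"
```

```text
t 8.30 l 0.07455 t 0.51469 z 0.11035 yaw 3.0222 F l 0.01 t -3.98 z -4.75 M [0.358 0.528 0.012]
```

{"name": "jog_arm", "arguments": {"increments": "-1 0 -0.0006 0 0 0 0; -1 0 0 0 0 0 0; -1 0 0 0 0 0 0; -1 0 0 0 0 0 0"}}

```text
t: 8.8
tcp_pos: [0.5199, 0.0127, 0.1103]
tcp_rot: [3.142, 0.0, 3.022]
ft_force: [-3.1, 2.4, -5.0]
opening: 0.0272
grip_force: 30.0
```

```bash
python3 -c "from h import *;rep()"
```

```text
t 8.80 l 0.07430 t 0.51471 z 0.11034 yaw 3.0223 F l 2.04 t -3.34 z -4.98 M [ 0.669  0.497 -0.026]
```

{"name": "jog_arm", "arguments": {"increments": "-1 0 -0.0006 0 0 0 0; -1 0 0 0 0 0 0; -1 0 0 0 0 0 0; -1 0 0 0 0 0 0"}}

```text
t: 9.3
tcp_pos: [0.5198, 0.0121, 0.1104]
tcp_rot: [-3.142, 0.0, 3.022]
ft_force: [-3.9, 2.2, -3.4]
opening: 0.0272
grip_force: 30.0
```

```bash
python3 -c "from h import *;rep()"
```

```text
t 9.30 l 0.07375 t 0.51471 z 0.11035 yaw 3.0222 F l 1.71 t -4.09 z -3.44 M [0.584 0.525 0.09 ]
```

{"name": "jog_arm", "arguments": {"increments": "-1 0 -0.0006 0 0 0 0; -1 0 0 0 0 0 0; -1 0 0 0 0 0 0; -1 0 0 0 0 0 0"}}

```text
t: 9.8
tcp_pos: [0.5198, 0.0116, 0.1103]
tcp_rot: [-3.142, 0.0, 3.022]
ft_force: [-2.9, 2.2, -3.5]
opening: 0.0267
grip_force: 30.0
```

```bash
python3 -c "from h import *;rep()"
```

```text
t 9.80 l 0.07325 t 0.51470 z 0.11033 yaw 3.0222 F l 1.80 t -3.10 z -3.51 M [ 0.593  0.5   -0.004]
```

{"name": "jog_arm", "arguments": {"increments": "-1 0 -0.0005 0 0 0 0; -1 0 0 0 0 0 0; -1 0 0 0 0 0 0; -1 0 0 0 0 0 0"}}

```text
t: 10.3
tcp_pos: [0.5197, 0.0113, 0.1103]
tcp_rot: [-3.142, 0.0, 3.022]
ft_force: [-3.8, 2.5, -3.0]
opening: 0.0271
grip_force: 30.0
```

```bash
python3 -c "from h import *;rep()"
```

```text
t 10.30 l 0.07289 t 0.51467 z 0.11031 yaw 3.0222 F l 2.02 t -4.05 z -3.00 M [0.575 0.469 0.028]
```

Still sliding freely at about 1.8 N.

{"name": "jog_arm", "arguments": {"increments": "-1 0 -0.0005 0 0 0 0; -1 0 0 0 0 0 0; -1 0 0 0 0 0 0; -1 0 0 0 0 0 0"}}

```text
t: 10.8
tcp_pos: [0.5196, 0.0109, 0.1103]
tcp_rot: [-3.142, 0.0, 3.022]
ft_force: [-2.4, 2.5, -3.9]
opening: 0.0271
grip_force: 30.0
```

```bash
python3 -c "from h import *;rep()"
```

```text
t 10.80 l 0.07248 t 0.51466 z 0.11032 yaw 3.0222 F l 2.22 t -2.64 z -3.85 M [ 0.567  0.453 -0.003]
```

{"name": "jog_arm", "arguments": {"increments": "-1 0 -0.0005 0 0 0 0; -1 0 0 0 0 0 0; -1 0 0 0 0 0 0; -1 0 0 0 0 0 0"}}

```text
t: 11.3
tcp_pos: [0.5196, 0.0105, 0.1103]
tcp_rot: [3.142, 0.0, 3.022]
ft_force: [-4.0, 2.0, -2.5]
opening: 0.0268
grip_force: 30.0
```

```bash
python3 -c "
from h import *;rep()
p,d,K,T=grab('wrist');save('w5',p[180:260,180:330],5)"
```

```text
t 11.30 l 0.07212 t 0.51466 z 0.11031 yaw 3.0222 F l 1.50 t -4.19 z -2.55 M [0.673 0.516 0.017]
```

View pics/w5.png

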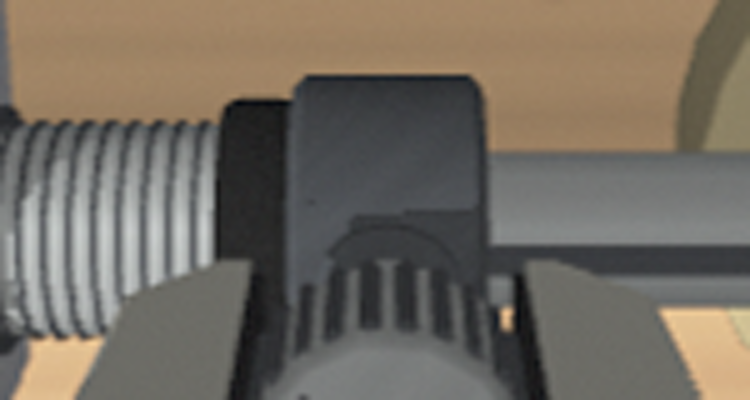

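The image shows the collar edge meeting the rubber at x≈290, so it's at or just before contact. Continuing in 0.3–0.4 mm steps.

{"name": "jog_arm", "arguments": {"increments": "-1 0 -0.0004 0 0 0 0; -1 0 0 0 0 0 0; -1 0 0 0 0 0 0; -1 0 0 0 0 0 0"}}

```text
t: 11.85
tcp_pos: [0.5196, 0.0103, 0.1103]
tcp_rot: [3.141, 0.0, 3.022]
ft_force: [-3.1, 2.9, -2.3]
opening: 0.0271
grip_force: 30.0
```

```bash
python3 -c "from h import *;rep()"
```

```text
t 11.85 l 0.07187 t 0.51469 z 0.11034 yaw 3.0222 F l 2.52 t -3.41 z -2.25 M [ 0.878  0.356 -0.062]
```

{"name": "jog_arm", "arguments": {"increments": "-1 0 -0.0004 0 0 0 0; -1 0 0 0 0 0 0; -1 0 0 0 0 0 0; -1 0 0 0 0 0 0"}}

```text
t: 12.35
tcp_pos: [0.5195, 0.01, 0.1103]
tcp_rot: [3.141, 0.0, 3.022]
ft_force: [-2.4, 4.3, -1.3]
opening: 0.0272
grip_force: 30.0
```

```bash
python3 -c "from h import *;rep()"
```

```text
t 12.35 l 0.07162 t 0.51466 z 0.11033 yaw 3.0222 F l 4.02 t -2.92 z -1.30 M [ 1.007  0.387 -0.038]
```

The collar is bearing: along-rod force is up about 2.2 N over sliding friction. Tightening in stages, pivoting about the head, since the TCP sits about 0.8 mm off it along tool x, and following the thread down.

{"name": "jog_arm", "arguments": {"increments": "-1 0 0 0 0 0 0; -1 0 0.00015 0.0001 0 0 0.05; -1 0 0.00015 0.0001 0 0 0.05; -1 0 0.00015 0.0001 0 0 0.05; -1 0 0 0 0 0 0; -1 0 0 0 0 0 0"}}

```text
t: 13.1
tcp_pos: [0.5197, 0.0103, 0.11]
tcp_rot: [3.141, 0.0, 2.554]
ft_force: [-1.0, 4.2, -3.4]
opening: 0.0266
grip_force: 30.0
```

```bash
python3 -c "from h import *;rep()"
```

```text
t 13.10 l 0.07194 t 0.51480 z 0.11003 yaw 2.5538 F l 4.05 t -1.45 z -3.36 M [ 1.014  0.208 -0.051]
```

{"name": "jog_arm", "arguments": {"increments": "-1 0 0.00015 0.0001 0 0 0.05; -1 0 0.00015 0.0001 0 0 0.05; -1 0 0.00015 0.0001 0 0 0.05; -1 0 0 0 0 0 0; -1 0 0 0 0 0 0"}}

```text
t: 13.72
tcp_pos: [0.52, 0.0105, 0.1097]
tcp_rot: [3.141, 0.0, 2.084]
ft_force: [-1.3, 5.5, -4.4]
opening: 0.0268
grip_force: 30.0
```

```bash
python3 -c "from h import *;rep()"
```

```text
t 13.72 l 0.07217 t 0.51503 z 0.10973 yaw 2.0837 F l 5.28 t -1.89 z -4.41 M [0.896 0.024 0.023]
```

{"name": "jog_arm", "arguments": {"increments": "-1 0 0 0 0 0 0"}}

```text
t: 13.85
tcp_pos: [0.52, 0.0105, 0.1098]
tcp_rot: [3.141, 0.0, 2.082]
ft_force: [0.6, 4.3, -5.5]
opening: 0.0272
grip_force: 30.0
```

```bash
python3 -c "from h import *;rep()"
```

```text
t 13.85 l 0.07217 t 0.51507 z 0.10978 yaw 2.0820 F l 4.39 t 0.09 z -5.47 M [ 0.897 -0.005  0.051]
```

{"name": "jog_arm", "arguments": {"increments": "-1 0 0 0 0 0 0"}}

```text
t: 13.98
tcp_pos: [0.52, 0.0105, 0.1098]
tcp_rot: [3.141, 0.0, 2.081]
ft_force: [-0.2, 4.5, -5.5]
opening: 0.0274
grip_force: 30.0
```

```bash
python3 -c "from h import *;rep()"
```

```text
t 13.97 l 0.07215 t 0.51504 z 0.10977 yaw 2.0809 F l 4.44 t -0.69 z -5.48 M [ 0.984 -0.005  0.043]
```

Steady at about 4.4 N total. Tightening the rest of the way.

{"name": "jog_arm", "arguments": {"increments": "-1 0 0.00015 0.0002 0 0 0.05; -1 0 0.00015 0.0002 0 0 0.05; -1 0 0.00015 0.0001 0 0 0.05; -1 0 0.0001 0.0001 0 0 0.04; -1 0 0 0 0 0 0; -1 0 0 0 0 0 0"}}

```text
t: 14.72
tcp_pos: [0.5205, 0.0105, 0.1096]
tcp_rot: [3.141, 0.0, 1.486]
ft_force: [-1.2, 4.1, -2.1]
opening: 0.0268
grip_force: 30.0
```

```bash
python3 -c "
from h import *;rep()"
```

```text
t 14.72 l 0.07225 t 0.51558 z 0.10960 yaw 1.4855 F l 3.98 t -1.68 z -2.10 M [0.817 0.098 0.031]
```

{"name": "jog_arm", "arguments": {"increments": "-1 0 0.0001 0.0001 0 0 0.04; -1 0 0.0001 0.0001 0 0 0.03; -1 0 0 0 0 0 0; -1 0 0 0 0 0 0"}}

```text
t: 15.22
tcp_pos: [0.5207, 0.0105, 0.1095]
tcp_rot: [3.141, -0.0, 1.266]
ft_force: [-0.2, 4.1, -0.3]
opening: 0.027
grip_force: 30.0
```

```bash
python3 -c "
from h import *;rep()
p,d,K,T=grab('wrist');save('w6',p,1.5)"
```

```text
t 15.22 l 0.07224 t 0.51577 z 0.10949 yaw 1.2656 F l 4.05 t -0.73 z -0.32 M [0.856 0.125 0.057]
```

View pics/w6.png

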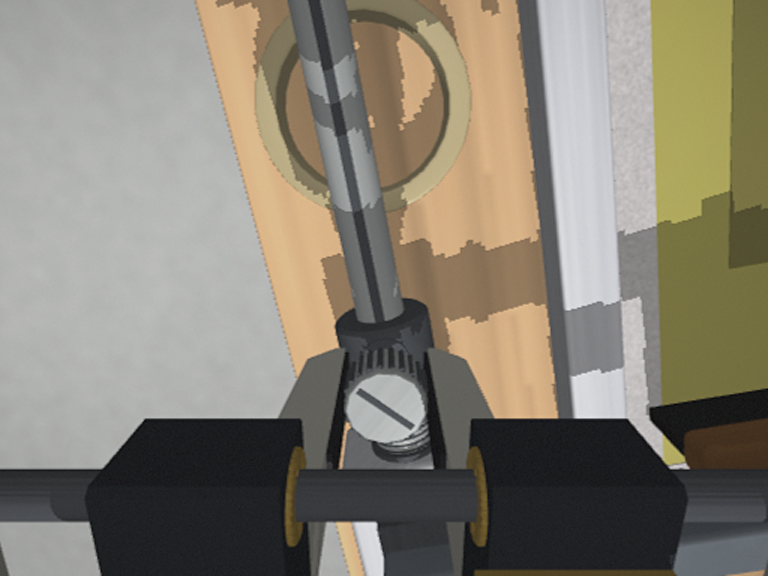

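No slip: the slot is still at 36° to the tool, so the screw is about 0.18 rad tighter than at the start, at or below -0.78. Release and retreat upward.

{"name": "jog_arm", "arguments": {"increments": "-0.2 0 0 0 0 0 0; -0.2 0 0 0 0 0 0; -0.1 0 0 0 0 0 0; -0.1 0 0 -0.02 0 0 0; -0.1 0 0 -0.05 0 0 0; -0.1 0 0 -0.06 0 0 0; -0.1 0 0 -0.03 0 0 0; -0.1 0 0 0 0 0 0; -0.1 0 0 0 0 0 0"}}

```text
t: 16.4
tcp_pos: [0.5198, 0.0106, 0.2365]
tcp_rot: [-3.14, 0.0, 1.263]
ft_force: [-0.5, 0.9, -0.9]
opening: 0.0418
grip_force: 0.0
```

```bash
python3 -c "
from h import *;rep()
p,d,K,T=grab('wrist');save('w7',p,1.5)"
```

```text
t 16.40 l 0.07224 t 0.51489 z 0.23647 yaw 1.2630 F l 0.79 t -0.57 z -0.89 M [-0.013  0.064  0.024]
```

View pics/w7.png

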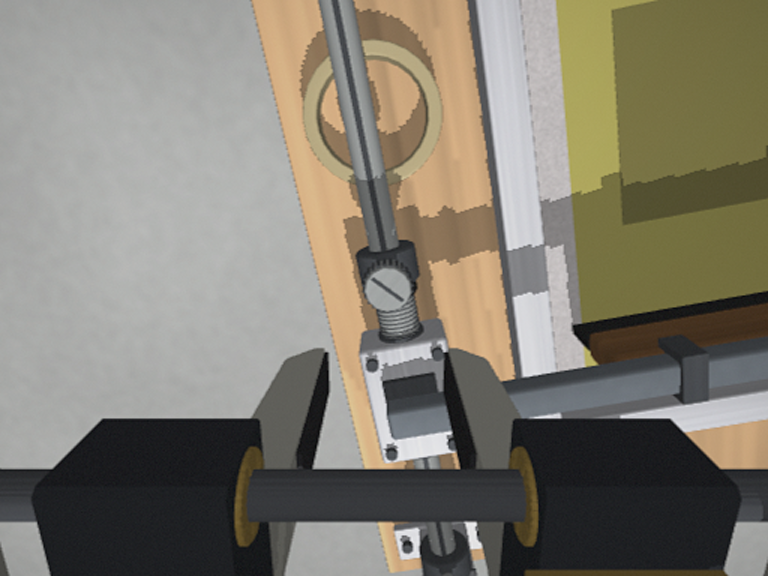

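The gripper is clear and the collar sits against the bump, with the head at (390,288). Handing in.

```bash
python3 -c "from h import *;print(bot.finish_job())"
```

```text
the job is handed in; nothing more can be done
None
```

I loosened the collar, slid it up until it bore on the rubber bump stop with an estimated 2–2.5 N, did the thumb screw up slightly tighter than I found it, and handed the job in at about 16 s; no verdict came back.

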